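Fetch the long pylon for alignment

ROBOT

A 6-joint arm with a two-finger parallel gripper is mounted at the origin on the work surface. World frame = base frame: x ahead of the robot, y to its left, z up, the work surface at z = 0. Lengths are in m, angles in rad, forces in N, time in s.
With the tool pointing down it reaches from about 0.4 to 0.925 m from the base axis. Payload 3.4 kg.
Tool frame: the origin (TCP) lies on the front face of the gripper's body, between the roots of the fingers; the fingertips stand 73 mm ahead of it and the grasp point (between the pads) lies 54 mm ahead of it; z points along the fingers, y is the line along which they close (so a half turn about z gives the same grasp; the last joint's range is limited). The gripper opens to 85 mm and grips with 20 to 120 N. Pads are 22 mm wide; open, the fingers measure 114 mm over their backs; the gripper's body (76 mm by 85 mm) begins 54 mm behind the grasp point. The pads swing forward as they close: fully open they stand 13 mm farther back than shut.
Start: joints at [-1.417, 0.307, 1.506, -0, 1.328, -0.073], TCP at [0.129, -0.56, 0.304] pointing down, gripper open.
Joint ranges: [-3.12, 3.12], [-1.05, 2.28], [0.14, 2.33], [-1.42, 4.57], [0.1, 2.73], [-2.68, 2.68]. Speed limits (rad/s): [2.57, 2.57, 3.14, 3.14, 3.14, 3.14].

INTERFACE

Orientations are given as a rotation vector (axis times angle).
In Python, from cell import robot gives the robot as it stands. The module is installed in compiled form; this text tells all that it offers. Calls block until the motion is done:
- robot.movep(position, orientation): joint-space move of the TCP to a pose.
- robot.move_straight(position, ori=None, rate=0.15, guard=None): straight line of the TCP; ori=None keeps the orientation; rate is the mean speed in m/s. With guard (N) it stops when the force on the tool has changed by that much, and returns True; else False.
- robot.set_joints(angles): joint-space move.
- robot.set_gripper(opening, squeeze=None): opening from 0.0 (shut) to 1.0 (fully open); squeeze is the grip in N (None keeps the last); returns when the fingers have stopped.
- robot.hold(seconds).
- robot.inverse_kinematics(position, orientation): joint angles nearest the present ones, or None.
- robot.camera(name): name is "scene" or "top"; returns (picture, depth): 400x640x3 uint8, red, green, blue; 400x640 float32, m along the optical axis (not along the pixel's ray), 0 where there is no reading.
- robot.calibration(name): a dict with "fovy" (degrees; the focal length in pixels is half the picture's height over the tangent of half this angle, whatever the lens; pixels are square), "cx", "cy" (the principal point, pixels), "extrinsics" (4x4, takes a point from camera to world coordinates). Camera axes: x right, y down, z forward; pixel columns grow to the right and rows downward; lengths in m; the calibration is good to about 2 mm. A picture is of the moment at which its call begins. calibration takes no time and is no camera call.
A pose or a line that the arm cannot do raises robot.PlanningError and nothing moves.
- robot.sign_off(): hands the job in, once; it reports no verdict.
Readings, each from a call of its own:
- robot.current_time_s(): time.
- robot.current_qpos(): joint angles.
- robot.current_qvel(): joint speeds.
- robot.current_effort(): joint torques, N m.
- robot.current_tcp_pos(): TCP position.
- robot.current_ee_rot(): TCP orientation.
- robot.current_ft_force(): force on the tool from outside, world axes, zero at the start.
- robot.current_ft_torque(): the same for the moment, N m.
- robot.current_width(): opening from 0.0 (shut) to 1.0 (fully open).
Only numpy, scipy, OpenCV 4.12 (cv2) and the standard library are available. Lean on these libraries where they do the work, as an engineer would, in place of code of your own. Each camera call takes 0.05 s, during which the arm holds its last target. There are 200 camera calls.

TASK

Lift the longest of the three titanium pylons straight up out of the white storage block and stand it upright inside the shallow round cup of the alignment stand, then let go. Lower it in rather than dropping it, and leave the other two pylons in their wells.

Things in the scene. Friction and masses are not known exactly. Their poses are not given: they have to be found in the camera images.
- pylon_long: Longest of three titanium tube pylons: upright round bar 34 mm in diameter, 150 mm long, about 0.19 kg, dark bore on top; grip it outside. Stands in any one of the block's three wells, top 160 mm above the bench, 80 mm above the block. Origin: centre of its lower end, z up its axis. Fingers best come straight down on the two sides that face across the row of wells.
- pylon_middle: Middle pylon, alike but 115 mm long, top 125 mm above the bench; stays in its well. Origin: centre of its lower end. The pylons fill the wells of a fixed white block 80 x 250 mm, 80 mm high: three wells 36 mm in diameter, 70 mm deep (floor 10 mm above the bench), in one straight row along its length, 80 mm apart; so the row's direction shows in the pylons' positions.
- pylon_short: Short pylon, alike but 100 mm long, top 110 mm above the bench; stands in another well of the block and stays there. Origin: centre of its lower end, z up its axis.
- cup_seat (a point): Centre of the flat floor of the alignment stand's cup, 12 mm above the bench, z up. The stand is a fixed dark steel disc 120 mm in diameter, 12 mm thick; on it a steel rim, 62 mm inside and 78 mm outside in diameter, rises 14 mm above that floor (rim top 26 mm above the bench). A loose brass collar, 54 mm wide, 16 mm high, lies near it.
Not all that is in view belongs to the job. Leave any green look-alike of the pylon_long alone.

How it is judged:
On the way:
1. the long pylon has been lifted clear of the block, upright (height (world z) of pylon_long above 0.083 m and angle between pylon_long's own z axis and vertical below 0.3 rad), for 0.1 s.
At the end, for the whole second after the job is handed in: The long pylon stands in the alignment stand's cup: its lower end within 18 mm of the cup's centre and within 6 mm of the cup's floor, upright within 10 degrees, at rest and released; the middle and short pylons are in their wells, within 20 mm of where they began (horizontal distance between pylon_long and cup_seat below 0.018 m and z of pylon_long in the frame of cup_seat between -0.006 and 0.006 m and angle between pylon_long's own z axis and vertical below 0.175 rad and linear speed of pylon_long below 0.02 m/s and distance of each of pylon_middle, pylon_short from where it was at the start of the episode below 0.02 m); the robot touches nothing.
It fails at once if the long pylon is dropped: out of the fingers with its lower end more than 20 mm above the floor of the cup (contact force between the fingers and pylon_long below 0.05 N and z of pylon_long in the frame of cup_seat above 0.02 m).
It fails at once if the middle or short pylon is moved by more than 20 mm (distance of any of pylon_middle, pylon_short from where it was at the start of the episode above 0.02 m).
It also fails if it takes over 45 s, if anything falls off the work surface, if the arm or the gripper's body presses on something with over 40 N, if the wrist force passes 120 N, or if a joint passes its speed limit or range.

## Working session

There is one attempt and no reset: what is moved stays moved. The work goes in short steps, each a Python script; the robot and the scene stay as the last script left them, time stands still between calls to the robot, and variables do not carry over. Pictures are saved under pics/ and viewed, on a budget of 10 in all, crops included, one or two more only if the job needs it, and the job is handed in when it is done.

```bash
mkdir -p pics; cat > h.py <<'E'
import numpy as np, cv2
from cell import robot
def cloud(name):
    im,d=robot.camera(name); c=robot.calibration(name)
    f=im.shape[0]/2/np.tan(np.radians(c["fovy"])/2)
    v,u=np.mgrid[:im.shape[0],:im.shape[1]]
    P=np.stack([(u-c["cx"])/f*d,(v-c["cy"])/f*d,d],-1)
    T=np.array(c["extrinsics"]); W=P@T[:3,:3].T+T[:3,3]; W[d==0]=np.nan
    return im,W
def ray(name,u,v,z):
    c=robot.calibration(name); f=200/np.tan(np.radians(c["fovy"])/2); T=np.array(c["extrinsics"])
    r=T[:3,:3]@np.array([(u-c["cx"])/f,(v-c["cy"])/f,1]); o=T[:3,3]
    return o+r*(z-o[2])/r[2]
E
python3 - <<'E'
from h import *
for n in("top","scene"):
    im,W=cloud(n); np.savez(n,im=im,W=W); cv2.imwrite(f"pics/{n}0.png",im[...,::-1]); print(robot.calibration(n))
E
```

```text
{'fovy': 55.820508478656286, 'cx': 322.1563741443876, 'cy': 197.93438348152998, 'extrinsics': array([[-0.02082464, -0.99171101,  0.12678965,  0.45122787],
       [-0.99937772,  0.02425931,  0.02560576,  0.00253407],
       [-0.02846935, -0.12617752, -0.99159908,  0.85658222],
       [ 0.        ,  0.        ,  0.        ,  1.        ]])}
{'fovy': 43.30207808498356, 'cx': 327.23749136277235, 'cy': 191.77625893937912, 'extrinsics': array([[ 0.96217789,  0.1667165 , -0.21545141,  0.7483656 ],
       [ 0.27232882, -0.60930593,  0.74470349, -0.64655974],
       [-0.00712146, -0.77521087, -0.63166241,  0.61621702],
       [ 0.        ,  0.        ,  0.        ,  1.        ]])}
```

View pics/top0.png

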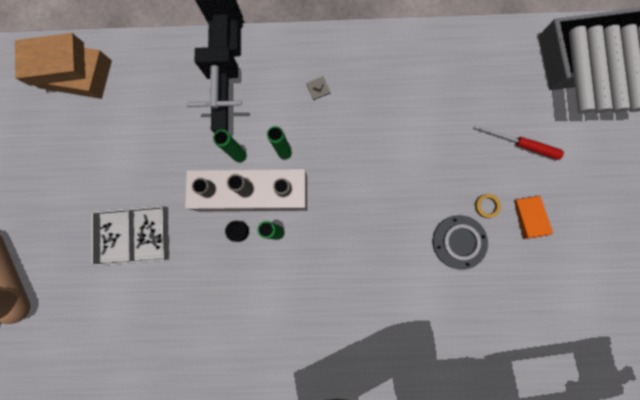

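View pics/scene0.png

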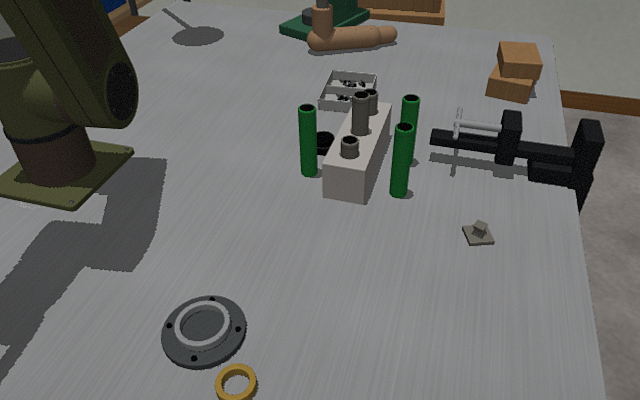

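The top view shows the block at about (245,189), with pylon tops at (202,186), (237,183) and (283,187). Three green look-alikes stand at about (225,140), (278,137) and (268,230). The cup is at (462,242) and the brass collar at (488,205). The scene view shows the tallest grey pylon in the middle well, top at about (361,97). Next I measure heights and confirm with one crop.

```bash
python3 - <<'E'
from h import *
for n in("top","scene"):
    D=np.load(n+".npz"); im,W=D["im"],D["W"]; hsv=cv2.cvtColor(im,cv2.COLOR_RGB2HSV)
    z=np.nan_to_num(W[...,2]); reg=(W[...,1]>-.1)&(W[...,1]<.4)&(W[...,0]>.25)&(W[...,0]<.75)
    green=(hsv[...,0]>45)&(hsv[...,0]<85)&(hsv[...,1]>100)
    for nm,m in(("grey",reg&~green&(z>.09)&(z<.2)),("green",reg&green&(z>.02)),("blk",reg&~green&(abs(z-.08)<.006)&(hsv[...,2]>150))):
        k,l,s,c=cv2.connectedComponentsWithStats(m.astype(np.uint8))
        for i in range(1,k):
            if s[i,4]<15: continue
            q=W[l==i]; t=np.percentile(q[:,2],95); tq=q[q[:,2]>t-.012]
            print(n,nm,s[i],"top",t.round(4),"tip bbox c",((tq.min(0)+tq.max(0))/2).round(4)[:2],"ext",np.ptp(q,0).round(3), cv2.minAreaRect(q[:,:2].astype(np.float32)) if nm=="blk" else "")
    # cup: rim
    m=(W[...,1]<-.1)&(W[...,1]>-.6)&(z>.021)&(z<.031)&(hsv[...,1]<60)
    k,l,s,c=cv2.connectedComponentsWithStats(m.astype(np.uint8))
    for i in range(1,k):
        if s[i,4]<80: continue
        q=W[l==i]; e=cv2.minEnclosingCircle(q[:,:2].astype(np.float32)); print(n,"rim",s[i],e,np.median(q[:,2]))
    print(n,"top-bright rim px")
im=np.load("scene.npz")["im"]; im2=np.load("top.npz")["im"]
a=cv2.resize(im[70:210,280:440],None,fx=3.5,fy=3.5,interpolation=2)[...,::-1]
cv2.imwrite("pics/crop1.png",a)
E
```

```text
top grey [267 125  21  18  57] top 0.1511 tip bbox c [0.6761 0.1089] ext [0.022 0.033 0.061] 
top grey [270 129  10  10  81] top 0.1525 tip bbox c [0.6696 0.1104] ext [0.019 0.018 0.006] 
top grey [216 133  10  10  74] top 0.1527 tip bbox c [0.6647 0.2157] ext [0.019 0.019 0.006] 
top grey [228 132  10  12  23] top 0.1458 tip bbox c [0.6714 0.1992] ext [0.009 0.004 0.061] 
top grey [227 173  26  23 398] top 0.1619 tip bbox c [0.5753 0.183 ] ext [0.033 0.034 0.073] 
top grey [192 177  22  19 317] top 0.1272 tip bbox c [0.5763 0.2635] ext [0.033 0.034 0.038] 
top grey [273 178  18  17 240] top 0.1126 tip bbox c [0.5736 0.1033] ext [0.032 0.033 0.023] 
top grey [259 220  19   6  26] top 0.1518 tip bbox c [0.4989 0.1281] ext [0.007 0.027 0.049] 
top grey [260 224  12  11 104] top 0.1522 tip bbox c [0.4854 0.128 ] ext [0.019 0.021 0.005] 
top green [268 127  23  31 327] top 0.1513 tip bbox c [0.6678 0.1086] ext [0.03  0.03  0.132] 
top green [214 129  31  32 436] top 0.1514 tip bbox c [0.6659 0.2128] ext [0.063 0.063 0.133] 
top green [258 222  25  17 219] top 0.1521 tip bbox c [0.4845 0.
[... 1010 characters left out ...]
 tip bbox c [0.6693 0.1105] ext [0.024 0.024 0.003] 
scene grey [341 135  18  20 302] top 0.1124 tip bbox c [0.5738 0.1055] ext [0.034 0.036 0.024] 
scene green [ 390   95   30   97 1595] top 0.1504 tip bbox c [0.6682 0.1586] ext [0.038 0.133 0.133] 
scene green [ 298  105   20   65 1005] top 0.1489 tip bbox c [0.4863 0.1246] ext [0.034 0.096 0.134] 
scene blk [ 323  102   69   68 1529] top 0.0827 tip bbox c [0.5749 0.1851] ext [0.082 0.251 0.006] ((0.5749763250350952, 0.18532462418079376), (0.25163936614990234, 0.07953044027090073), 89.12651824951172)
scene rim [174 300  57  49 928] ((0.45594605803489685, -0.2773423194885254), 0.0398419015109539) 0.026459199371429987
scene top-bright rim px
```

View pics/crop1.png

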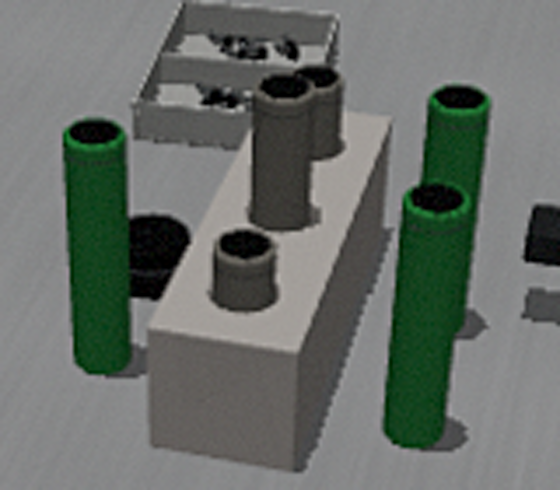

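Three grey bars stand in the wells:
- (237,183): top 0.161 m, middle well. This is pylon_long, since 0.160 m is expected.
- (202,186): top 0.127 m, so the middle one.
- (283,187): top 0.113 m, so the short one.

The green ones at about 0.152 m stand on the bench and are look-alikes. The crop confirms that the tallest grey pylon is in the centre well. Next: grasp and lift.

```bash
cat >> h.py <<'E'
from scipy.spatial.transform import Rotation as Rn
def ori(s=1):
    y=s*np.array([1,-.0157,0]); y/=np.linalg.norm(y); z=np.array([0,0,-1.]); return Rn.from_matrix(np.stack([np.cross(y,z),y,z],1)).as_rotvec()
P=np.array([.5755,.1835]); C=np.array([.4558,-.2778])
E
python3 - <<'E'
from h import *
best=None
for s in(1,-1):
    q1=robot.inverse_kinematics([*P,.36],ori(s)); q2=robot.inverse_kinematics([*C,.38],ori(s)); q3=robot.inverse_kinematics([*C,.17],ori(s))
    print(s,*[None if q is None else np.round(q,2) for q in(q1,q2,q3)])
    if None not in [x if x is None else 1 for x in(q1,q2,q3)]:
        w=max(abs(q1[5]),abs(q2[5]))
        if best is None or w<best[0]: best=(w,s)
s=best[1]; o=ori(s); open("s.txt","w").write(str(s))
robot.set_gripper(.75,40)
robot.movep([*P,.36],o); 
print("guard",robot.move_straight([*P,.176],rate=.1,guard=8), robot.current_tcp_pos(),robot.current_ft_force())
robot.set_gripper(0,50); print("w",robot.current_width(),robot.current_ft_force(),robot.current_time_s())
im,W=cloud("scene"); cv2.imwrite("pics/grasp.png",cv2.resize(im[40:220,240:480],None,fx=2.5,fy=2.5)[...,::-1])
E
```

```text
1 [ 0.24  0.31  1.36 -0.    1.47  0.25] [-0.63  0.2   1.47 -0.    1.48 -0.61] [-0.63  0.39  1.77 -0.    0.98 -0.61]
-1 None [-0.63  0.2   1.47 -0.    1.48  2.53] [-0.63  0.39  1.77 -0.    0.98  2.53]
guard False [0.57584586 0.18359955 0.17660504] [-0.18046588 -0.18299228 -0.46754178]
w 0.38165712789336403 [-1.02073967  1.03468187  4.4315907 ] 5.875
```

View pics/grasp.png

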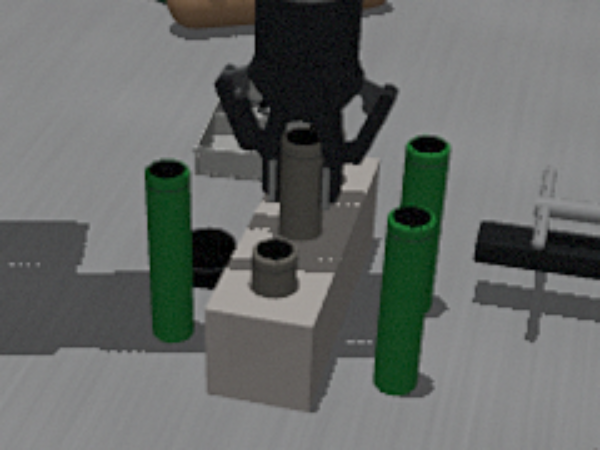

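The width, 0.38 × 85 ≈ 32 mm, roughly fits the 34 mm bar. The crop shows fingers on both sides of the pylon (300,185), but the bore at (302,135) stands fully clear in front of the gripper. I check the centring along the row before lifting.

```bash
python3 - <<'E'
from h import *
print(robot.current_tcp_pos(),robot.current_ee_rot())
im,W=cloud("scene"); 
for u,v in((361,95),(361,115),(361,140),(345,117),(372,117),(350,108),(371,108),(335,85),(361,75),(361,60),(349,140)):
    print(u,v,im[v,u],W[v,u].round(3))
z=np.nan_to_num(W[...,2])
hsv=cv2.cvtColor(im,cv2.COLOR_RGB2HSV)
for lo,hi in((.085,.1),(.1,.115),(.115,.13),(.13,.145),(.145,.16),(.16,.175),(.175,.19),(.19,.21)):
    m=(z>lo)&(z<hi)&(abs(W[...,0]-.576)<.075)&(abs(W[...,1]-.184)<.05)&(hsv[...,1]<90)
    for nm,mm in(("dark",m&(hsv[...,2]<60)),("light",m&(hsv[...,2]>=60))):
        if mm.sum()>3: q=W[mm]; print(lo,nm,mm.sum(),"x",q[:,0].min().round(3),q[:,0].max().round(3),"y",q[:,1].min().round(3),q[:,1].max().round(3))
E
```

```text
[0.57558254 0.18356207 0.17655206] [2.23862957e+00 2.20376846e+00 8.48212275e-04]
361 95 [ 4  9 17] [0.576 0.183 0.16 ]
361 115 [62 61 59] [0.581 0.168 0.127]
361 140 [92 89 86] [0.585 0.154 0.08 ]
345 117 [125 126 126] [0.503 0.358 0.002]
372 117 [ 7 11 10] [0.6   0.18  0.119]
350 108 [37 39 36] [0.557 0.174 0.135]
371 108 [68 70 68] [0.598 0.175 0.141]
335 85 [15 19 20] [0.528 0.174 0.179]
361 75 [24 23 23] [0.576 0.176 0.205]
361 60 [21 25 19] [0.581 0.145 0.247]
349 140 [0 0 0] [0.574 0.101 0.112]
0.085 dark 84 x 0.561 0.593 y 0.167 0.186
0.085 light 31 x 0.571 0.65 y 0.168 0.215
0.1 dark 98 x 0.551 0.604 y 0.166 0.188
0.1 light 43 x 0.501 0.598 y 0.134 0.181
0.115 dark 130 x 0.547 0.606 y 0.167 0.187
0.115 light 63 x 0.502 0.649 y 0.135 0.218
0.13 dark 145 x 0.546 0.606 y 0.166 0.188
0.13 light 67 x 0.502 0.649 y 0.134 0.215
0.145 dark 232 x 0.528 0.623 y 0.167 0.194
0.145 light 43 x 0.527 0.65 y 0.167 0.22
0.16 dark 243 x 0.521 0.63 y 0.166 0.199
0.16 light 32 x 0.533 0.63 y 0.168 0.202
0.175 dark 234 x 0.514 0.636 y 0.164 0.197
0.175 light 6 x 0.519 0.637 y 0.17 0.196
0.19 dark 529 x 0.512 0.641 y 0.162 0.193
0.19 light 40 x 0.511 0.642 y 0.171 0.199
```

The finger front faces lie at y ≈ 0.173, so they are centred on 0.184, and the body simply tapers. The grasp is good, so I lift and carry.

```bash
python3 - <<'E'
from h import *
robot.set_gripper(0,70)
robot.move_straight([*P,.20],rate=.05); print(robot.current_width(),robot.current_ft_force())
robot.move_straight([*P,.38],rate=.1)
print(robot.current_width(),robot.current_ft_force(),robot.current_time_s())
robot.move_straight([*C,.38],rate=.15)
robot.move_straight([*C,.23],rate=.1)
robot.hold(.3)
print(robot.current_width(),robot.current_ft_force(),robot.current_tcp_pos(),robot.current_time_s())
im,W=cloud("scene"); np.savez("s2",im=im,W=W); cv2.imwrite("pics/over.png",cv2.resize(im[140:380,60:330],None,fx=2.2,fy=2.2)[...,::-1])
# pylon side points
z=np.nan_to_num(W[...,2])
for a,b in((.07,.085),(.085,.1),(.1,.12)):
    m=(z>a)&(z<b)&(np.hypot(W[...,0]-C[0],W[...,1]-C[1])<.04)
    q=W[m]; print(a,m.sum(),q.min(0).round(4) if m.any() else "",q.max(0).round(4) if m.any() else "")
m=(z>.05)&(np.hypot(W[...,0]-C[0],W[...,1]-C[1])<.03); print("min z",z[m].min())
E
```

```text
0.37901444124970485 [-0.0901945   0.31054527 -1.75998716]
0.3805229873380605 [-0.3230788  -0.38009743 -1.38644228] 8.775
0.3807701984064101 [-0.66339965 -0.50422498 -1.49680291] [ 0.45589982 -0.27786095  0.23027811] 14.05
0.07 193 [ 0.4421 -0.2948  0.07  ] [ 0.4733 -0.2661  0.0848]
0.085 203 [ 0.4424 -0.2935  0.0851] [ 0.4735 -0.2653  0.1   ]
0.1 279 [ 0.4427 -0.2941  0.1001] [ 0.4731 -0.2654  0.1199]
min z 0.0655644188649549
```

View pics/over.png

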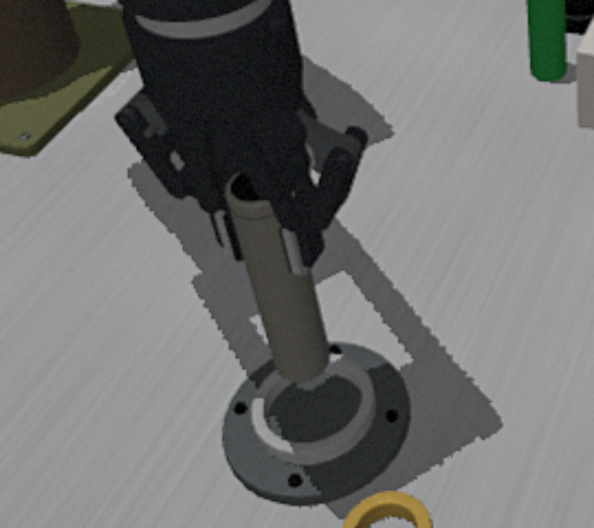

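The pylon hangs vertical over the cup. Its sides sit at the same x and y at every height, with the centre at about (0.458, -0.278) and the bottom at about 0.064. In the picture the lower end is at (300,375), above the rim at about (315,405). I lower it with a guard.

```bash
python3 - <<'E'
from h import *
T=C-[.0015,0]
robot.move_straight([*T,.19],rate=.06); robot.hold(.2)
g=robot.move_straight([*T,.174],rate=.015,guard=4); p=robot.current_tcp_pos(); print(g,p,robot.current_ft_force(),robot.current_width())
if g or p[2]<.178:
    robot.hold(.3); robot.set_gripper(.5); robot.hold(.3); robot.set_gripper(.75); robot.hold(.3)
    p=robot.current_tcp_pos(); robot.move_straight([p[0],p[1],.36],rate=.12)
    q=robot.inverse_kinematics([.45,-.02,.4],ori())
    if q is not None: robot.set_joints(q)
print(robot.current_ft_force(),robot.current_time_s())
im,W=cloud("scene"); cv2.imwrite("pics/fin.png",im[...,::-1]); z=np.nan_to_num(W[...,2])
for a,b in((.03,.05),(.08,.1),(.12,.145),(.15,.175)):
    m=(z>a)&(z<b)&(np.hypot(W[...,0]-C[0],W[...,1]-C[1])<.03); q=W[m]; print(a,m.sum(),q.min(0).round(4),q.max(0).round(4))
im,W=cloud("top"); z=np.nan_to_num(W[...,2])
for c in((.5763,.2635),(.5738,.1035),C):
    m=(z>.09)&(z<.2)&(np.hypot(W[...,0]-c[0],W[...,1]-c[1])<.03); q=W[m]
    if m.any(): t=np.percentile(q[:,2],95); q=q[q[:,2]>t-.012]; print("top",c,t,((q.min(0)+q.max(0))/2)[:2].round(4))
E
```

```text
True [ 0.45423326 -0.2777521   0.17862029] [0.3355718  0.52783138 3.7524731 ] 0.3825137888455482
[ 0.5021884  -0.61086974  0.63818046] 20.0583
0.03 237 [ 0.4412 -0.2938  0.0301] [ 0.4716 -0.2657  0.0499]
0.08 268 [ 0.4402 -0.2935  0.08  ] [ 0.4709 -0.2638  0.1   ]
0.12 381 [ 0.4406 -0.2937  0.1201] [ 0.4715 -0.2647  0.145 ]
0.15 596 [ 0.4374 -0.2937  0.15  ] [ 0.4714 -0.2605  0.1659]
top (0.5763, 0.2635) 0.12714023085546539 [0.5763 0.2628]
```

View pics/fin.png

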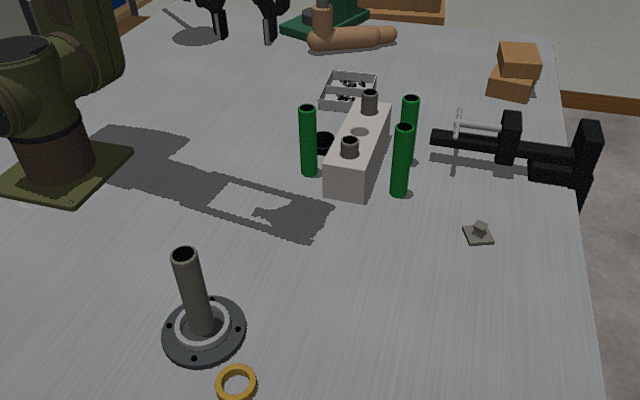

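The pylon stands upright in the cup at about (200,320) and the arm is clear of it. The middle pylon at (370,100) and the short one at (349,147) are still in their wells, and the centre well is empty. I hand the job in.

```bash
python3 -c "
from h import *
robot.hold(.3); print(abs(robot.current_qvel()).max()); robot.sign_off()"
```

```text
0.006532468017477389
the job is handed in; nothing more can be done
```

The long pylon is standing upright in the alignment stand's cup, released, and the job is handed in at about 20 s of the 45 s allowed. I lifted it straight up out of the centre well, carried it over, and lowered it in until a 4 N contact guard stopped the arm at the cup floor. Then I opened the fingers and backed off. `sign_off` reports no verdict.

**Pylon in the cup:** the scene camera put it at about (0.456, -0.277). The cup centre measured (0.456, -0.278), so it is within about 2 mm. Its top measured about 0.163–0.166 m against 0.162 m expected, and the sides showed no visible tilt.

**Other pylons:** the middle one had moved by less than 1 mm. The arm hid the short one, and the pylon in the cup, from the top camera on the last look. The short one was therefore only seen standing in its well in the scene picture, not measured again.

**Grasp check:** a crop after closing made the grip look off-centre, but depth readings showed the pads were centred on the pylon.

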